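# Feel for the hidden catch and raise the planing stop

## Task

Nothing here is to be picked up: with a fingertip, touch the top edge of the dark inlaid strip of the planing-stop rail right beside one of the end blocks and slide along the edge until it drops into the hidden notch. Press the dark steel catch inside the notch all the way down, so that the planing stop at the end of the rail rises fully and stays up, then take the hand away. Leave all the tools, the bottle, the jar and the offcut where they are.

Things in the scene. Friction and masses are not known exactly. Their poses are not given: they have to be found in the camera images.
- rail: The planing-stop rail, fixed on the bench: a wooden bar 60 mm wide (its x) and 580 mm long (its y), base 32 mm high, origin under its middle at bench height, z up. At each end, over y = 160 to 290 mm either way, stands an end block 68 mm high. Between them, along the middle, runs the dark strip.
- strip_mid (a point): Middle of the rail at the height of the dark strip's top edge, 60 mm above the bench, axes as the rail's. The strip is 26 mm wide and shows over y = -160 to +160 mm. One notch, the only gap in it, is 50 mm long in y, open at both sides, 28 mm deep; its centre lies anywhere from y = -60 to +60 mm, different each time and not reported.
- catch (a joint): How far the dark steel catch in the notch is pressed straight down, m: 0 up, 0.008 fully down (hard stop). It fills the notch's length and is 22 mm wide, with room below it; while up, its top lies 14 mm below the strip's edge. It takes 6 to 9 N and stays where it is left. A linkage raises the planing stop by 2.25 times as much.
- stop (a joint): how far the planing stop stands up, m: 0 flush, 0.018 fully raised. It moves with the catch only.
- stop_top (a point): centre of the top of the planing stop, an aluminium block 44 x 46 mm let into the end block on the rail's +y side (225 mm from its middle); 69.5 mm above the bench when down.
- offcut: Bystander, to be left alone: pale wooden offcut, 70 x 110 x 28 mm, origin at the centre of its underside
- square: Bystander, to be left alone: joiner's try square lying flat: dark wooden stock 20 x 100 x 18 mm, steel blade 130 mm; origin under the middle of the stock
- chisel: Bystander, to be left alone: yellow-handled tool lying on the bench, 220 mm long, under 40 mm high
- plane: Bystander, to be left alone: steel hand plane with dark wooden handles, 240 x 62 mm, about 90 mm high
- mallet: Bystander, to be left alone: mallet with a black head lying on the bench, 280 mm long
- glue: Bystander, to be left alone: white glue bottle, 60 mm across, 170 mm high
- tin: Bystander, to be left alone: amber jar with a steel cap, 80 mm across, 100 mm high

How it is judged (in metres and radians):
On the way, in this order (a step that is already met when the one before it is completed fails the run):
1. a fingertip touches the strip beside an end block (more than 115 mm from the rail's middle), the catch still up (contact force between the fingers and rail above 0.3 N and (y of the grasp point in the frame of rail between 0.115 and 0.17 m or y of the grasp point in the frame of rail between -0.17 and -0.115 m) and value of joint catch below 0.001 m), for 0.1 s.
2. the fingertip touches the strip farther in (less than 110 mm from the middle), the catch still up (contact force between the fingers and rail above 0.3 N and y of the grasp point in the frame of rail between -0.11 and 0.11 m and value of joint catch below 0.001 m), for 0.1 s.
3. the catch inside the notch is pressed down by the fingers (contact force between the fingers and rail above 0.3 N and value of joint catch above 0.0065 m), for 0.1 s.
At the end, for the whole second after the job is handed in: The catch is down by at least 6.5 of its 8 mm, the planing stop stands up by at least 14.5 of its 18 mm and is at rest, and every bystander is within 30 mm of where it was (value of joint catch above 0.0065 m and value of joint stop above 0.0145 m and velocity of joint stop between -0.01 and 0.01 m/s and distance of each of offcut, square, chisel, plane, mallet, glue, tin from where it was at the start of the episode below 0.03 m); the robot touches nothing.
It fails at once if a tool, the bottle, the jar or the offcut is lifted, carried or pushed more than 30 mm from its place (distance of any of offcut, square, chisel, plane, mallet, glue, tin from where it was at the start of the episode above 0.03 m).
It also fails if it takes over 58 s, if anything falls off the work surface, if the arm or the gripper's body presses on something with over 40 N, if the wrist force passes 120 N, or if a joint passes its speed limit or range.

## Robot

A 6-joint arm with a two-finger parallel gripper is mounted at the origin on the work surface. World frame = base frame: x ahead of the robot, y to its left, z up, the work surface at z = 0. Lengths are in mm, angles in rad, forces in N, time in s.
With the tool pointing down it reaches from about 275 to 1000 mm from the base axis. Payload 8.4 kg.
Tool frame: the origin (TCP) lies at the very end of the fingers, on their centre line; the grasp point (between the pads) lies 19 mm behind it; z points along the fingers, y is the direction in which the jaws open and shut (so a half turn about z gives the same grasp; the last joint's range is limited). The gripper opens to 85 mm and grips with 20 to 120 N. Pads are 22 mm wide; open, the fingers measure 114 mm over their backs; the gripper's body (76 mm by 85 mm) begins 54 mm behind the grasp point. The pads swing forward as they close: fully open they stand 13 mm farther back than shut.
Start: joints at [1.16, 0.353, 1.633, -0, 1.155, -0.002], TCP at [248.442, 573.502, 203.881] pointing down, gripper open.
Joint ranges: [-2.63, 2.63], [-0.92, 2.1], [0.06, 2.66], [-1.3, 4.44], [0, 2.69], [-3.02, 3.02]. Speed limits (rad/s): [2.22, 2.22, 2.79, 3.14, 3.14, 3.14].

## Interface

Orientations are given as [roll, pitch, yaw] about the fixed x, y, z axes, in that order (R = Rz(yaw) Ry(pitch) Rx(roll)).
In Python, from rig import sense, grab_frame, get_calibration, sign_off, boxes_of, trace gives the robot as it stands.
- The arm moves only by the tool servo_tool, never from a script. Its argument "rows" is a list of rows, each a list of 3 entries, a list of its own where there are three numbers: the finger opening in mm, from 0 to 85.4, then the shift along the tool's x, y, z in mm, then the turn, a rotation vector about the tool's x, y, z in degrees. A call has 1 to 8 rows; each row shifts and turns the commanded pose from where the row before left it, along the tool's axes as they then stand; what a row does not reach is not made up. A row lasts 1/8 s, in which the tool goes at most 62.5 mm and 10.7 degrees, less where a joint would pass 70% of its speed; a pose out of reach is approached as far as the arm can. A call is refused whole if a number of a shift passes 62.5 or a number of a turn 10.7, either way. A call with a gripper value outside its range is refused whole. The fingers move at their own pace and stop on an object; "force" is the grip in N (left out, the last holds). Time passes only in rows, so rows that do not move let the fingers close. It gives the time, the measured TCP pose, the force and the opening at its end, in the units of the state.
- sense(): the state, without advancing time (a new reading comes with each control period).
- grab_frame(name): name is "scene" or "top"; returns the picture (400x640x3 uint8, blue, green, red); there is no depth.
- get_calibration(name): a dict with "intrinsics" (3x3 intrinsics, pixels), "world_to_cam" (4x4, takes a point from world to camera coordinates). Camera axes: x right, y down, z forward; pixel columns grow to the right and rows downward; lengths in mm; the calibration is good to about 2 mm. A picture is of the moment at which its call begins. get_calibration takes no time and is no camera call.
- sign_off(): hands the job in, once; it reports no verdict.
Trained networks look in the newest picture that a camera, given by its name, has taken for a name from the list of things; names that differ only in an ending like _2 or _b are one class to them, and where a whole thing is asked for, a point or a joint stands for the part that bears it (a point fixed in the world has none). Each returns a list of dicts, best first, with "conf" (0 to 1); they miss things now and then, are a little off and sometimes report something else, mostly with a low value. They report only what shows in the picture. A call takes as long as a camera call.
- boxes_of(camera, thing): "centre" ([x, y, z] in mm, in the coordinates of the camera as it stood for that picture, good to about 4 mm: the middle of the surface that is visible of it).
- trace(camera, thing): "mask" (400x640 bool, what is visible of it).
The state is a dict: "clock": time; "qpos": joint angles; "qvel": joint speeds; "joint_efforts": joint torques, N m; "eef_pos": TCP position; "tcp_rot": TCP orientation; "contact_force": force on the tool from outside, world axes, zero at the start; "wrist_torque": the same for the moment, N m; "opening": opening from 0.0 (shut) to 1.0 (fully open).
Only numpy, scipy, OpenCV 4.12 (cv2) and the standard library are available. Lean on these libraries where they do the work, as an engineer would, in place of code of your own. Each camera call takes 0.05 s, during which the arm holds its last target. There are 200 camera calls.

## Working session

There is one attempt and no reset: what is moved stays moved. The work goes in short steps, Python scripts to look and compute and a tool call to move; the robot and the scene stay as the last step left them, time stands still between calls to the robot, and variables do not carry over. Pictures are saved under pics/ and viewed, about 8 in all and at most 12, crops included, and the job is handed in when it is done.

Besides the shell and the picture viewer there is one more tool, called after "Emit:" in YAML: its name, and indented under it one key for each argument. servo_tool: Moves the arm, as the interface text tells. Its arguments: {"type":"object","properties":{"rows":{"type":"array","items":{"type":"array"}},"force":{"type":"number"}},"required":["rows"]}

```bash
mkdir -p pics; cat > h.py <<'E'
import numpy as np,cv2
from rig import *
def w2p(c,P):
    k=get_calibration(c);K=np.array(k["intrinsics"]);T=np.array(k["world_to_cam"])
    p=T[:3,:3]@np.array(P,float)+T[:3,3];q=K@p;return q[:2]/q[2]
def p2w(c,uv,z):
    k=get_calibration(c);K=np.array(k["intrinsics"]);T=np.array(k["world_to_cam"])
    d=T[:3,:3].T@np.linalg.solve(K,[uv[0],uv[1],1]);o=-T[:3,:3].T@T[:3,3];return o+d*(z-o[2])/d[2]
def c2w(c,p):
    T=np.array(get_calibration(c)["world_to_cam"]);return T[:3,:3].T@(np.array(p)-T[:3,3])
E
python3 - <<'E'
from h import *
for c in("scene","top"):
    cv2.imwrite(f"pics/{c}0.png",grab_frame(c))
    for t in("rail","stop_top","stop","strip_mid","catch"):
        try:
            for b in boxes_of(c,t)[:2]: print(c,t,round(b["conf"],2),c2w(c,b["centre"]).round(0))
        except Exception as e: print(c,t,e)
print(sense())
E
```

```text
scene rail 0.83 [602.   8.  53.]
scene rail 0.6 [717. 111.  11.]
scene stop_top 0.71 [610. 258.  68.]
scene stop 0.7 [606. 259.  75.]
scene strip_mid 0.94 [600.  11.  52.]
scene strip_mid 0.21 [550. 456.  34.]
top rail 0.57 [586.  31.  65.]
top rail 0.36 [ 747. -268.  114.]
top stop_top 0.69 [611. 255.  67.]
top stop 0.59 [610. 259.  69.]
top strip_mid 0.95 [587.  28.  61.]
top strip_mid 0.44 [611. 256.  69.]
top catch 0.66 [594.  70.  43.]
{'clock': 0.6, 'qpos': array([ 1.15960602e+00,  3.52983706e-01,  1.63340357e+00,  3.08320097e-05,
        1.15519819e+00, -2.38719104e-03]), 'qvel': array([-0.0014641 , -0.00082937, -0.00016056,  0.00012953, -0.0016853 ,
       -0.00034847]), 'joint_efforts': array([-1.21688470e-03, -6.04875755e+01, -3.42306125e+01,  3.92564812e-05,
        1.46700189e-03,  2.27807703e-06]), 'eef_pos': array([248.42848845, 573.50748533, 203.88962224]), 'tcp_rot': array([ 3.14158540e+00, -2.81902858e-05,  2.73277709e+00]), 'contact_force': array([-0.15342345, -0.29889058,  0.41576239]), 'wrist_torque': array([-0.0269984 , -0.00215336,  0.04070236]), 'opening': 0.9937816391907232}
```

View pics/top0.png

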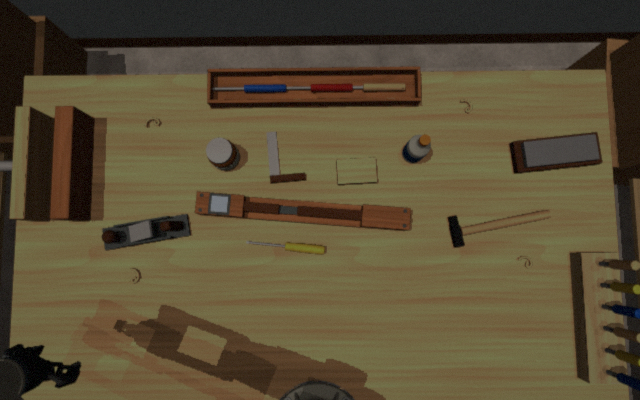

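View pics/scene0.png

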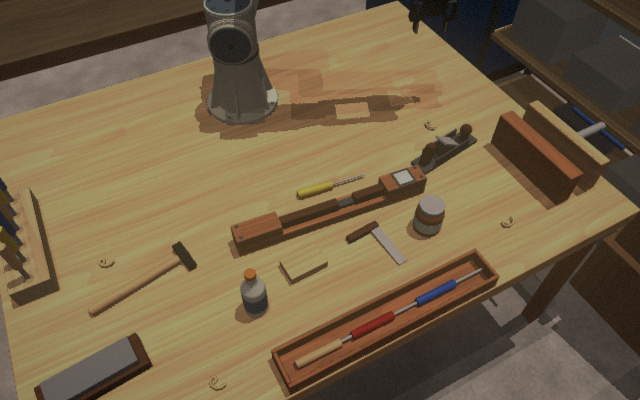

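The top view shows the rail from about (196,203) to (411,218), with the stop at (219,204). There is a grey patch, probably the catch, near (288,211).

```bash
python3 - <<'E'
from h import *
im=cv2.imread("pics/top0.png")
cv2.imwrite("pics/crop.png",cv2.convertScaleAbs(cv2.resize(im[165:265,185:425],None,fx=3.3,fy=3.3,interpolation=cv2.INTER_CUBIC),alpha=1.6))
E
```

```text
(no output)
```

View pics/crop.png

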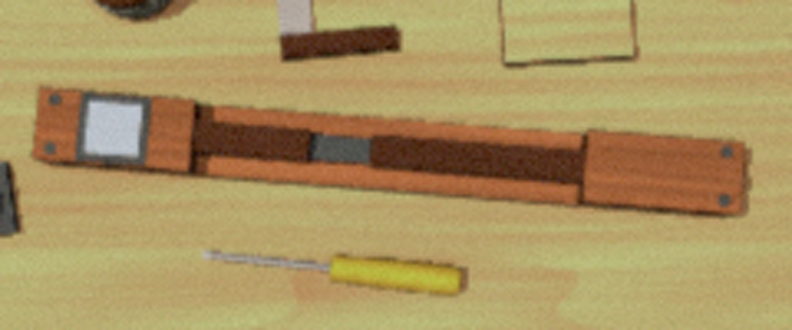

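The crop shows the end block corners, the stop at (113,127), and the notch with its grey catch between x≈311 and 372.

```bash
cat >> h.py <<'E'
C=np.array([[39,88],[35,159],[194,100],[191,172],[585,131],[580,204],[747,144],[743,214]])
L=np.array([[30,290],[-30,290],[30,160],[-30,160],[30,-160],[-30,-160],[30,-290],[-30,-290]],float)
E
cat > fit.py <<'E'
from h import *
f=lambda q:(q[0]/3.3+185-.35,q[1]/3.3+165-.35)
W=np.array([p2w("top",f(c),68)[:2] for c in C])
print(W.round(0).tolist())
from scipy.optimize import least_squares
R=lambda a:np.array([[np.cos(a),-np.sin(a)],[np.sin(a),np.cos(a)]])
s=least_squares(lambda p:(L@R(p[2]).T+p[:2]-W).ravel(),[600,20,0]).x
print(s,np.degrees(s[2]));print((L@R(s[2]).T+s[:2]-W).round(1).tolist())
g=lambda q,z:(p2w("top",f(q),z)[:2]-s[:2])@R(s[2])
print("stop",g((113,127),69.5),"notch",g((311,147),60),g((372,150),60),g((311,147),46),g((372,150),46), "stripends",g((584,164),60),g((194,136),60))
for t in("chisel","square","offcut","glue","tin","plane"):
    for b in boxes_of("top",t)[:1]: print(t,c2w("top",b["centre"]).round(0))
E
python3 fit.py; python3 -c "
from h import *
print(sense()['clock'])"
```

```text
[[643.0, 318.0], [585.0, 320.0], [632.0, 191.0], [573.0, 193.0], [603.0, -128.0], [543.0, -123.0], [591.0, -260.0], [534.0, -255.0]]
[ 5.87790502e+02  3.20608930e+01 -8.92720768e-02] -5.114913231342814
[[0.7, 0.4], [-0.9, 3.4], [0.3, -2.1], [-0.5, 1.2], [0.7, -1.9], [0.3, -1.8], [1.1, 0.2], [-1.8, 0.6]]
stop [  2.10277196 225.54620821] notch [-0.77795086 64.05863254] [ 0.68909551 13.99236473] [ 0.32119483 65.37578366] [ 1.80456698 14.75236185] stripends [   2.85409715 -159.9152758 ] [  0.70824185 160.60257595]
chisel [495.  39.  21.]
square [713. 109.   8.]
offcut [ 697. -116.   31.]
glue [ 745. -269.  112.]
tin [736. 242.  96.]
plane [538. 454.  34.]
0.9
```

Emit:
servo_tool:
  rows:
    - [0,[0,0,0],[0,0,-9.2]]
    - [0,[0,0,0],[0,0,-9.2]]
    - [0,[-35,-34,0],[0,0,0]]
    - [0,[-35,-34,0],[0,0,0]]
    - [0,[-35,-34,0],[0,0,0]]
    - [0,[-35,-34,0],[0,0,0]]
    - [0,[-35,-34,0],[0,0,0]]
    - [0,[-35,-34,0],[0,0,0]]
  force: 60

```text
clock: 1.9
eef_pos: [440.7, 350.7, 204.0]
tcp_rot: [3.141, 0.0, 3.054]
contact_force: [0.1, 0.5, -0.8]
opening: 0.005
```

Emit:
servo_tool:
  rows:
    - [0,[-35,-34,0],[0,0,0]]
    - [0,[-35,-34,0],[0,0,0]]
    - [0,[-35,-34,0],[0,0,0]]
    - [0,[-35,-34,0],[0,0,0]]
    - [0,[-36,-34,0],[0,0,0]]
    - [0,[0,0,25],[0,0,0]]
    - [0,[0,0,25],[0,0,0]]
    - [0,[0,0,0],[0,0,0]]

```text
clock: 2.9
eef_pos: [598.8, 166.6, 152.1]
tcp_rot: [-3.14, -0.004, 3.054]
contact_force: [1.0, -0.4, 0.7]
opening: -0.0
```

```bash
cat > st.py <<'E'
from h import *
s=sense();a=-.08927;d=np.array(s["eef_pos"])-[587.8,32.1,0]
R=np.array([[np.cos(a),-np.sin(a)],[np.sin(a),np.cos(a)]])
print("t",s["clock"],"eef",s["eef_pos"].round(1),"rail xy",(d[:2]@R).round(1),"rot",s["tcp_rot"].round(3),"want yaw",np.pi+a,"F",s["contact_force"].round(1),"open",s["opening"])
E
python3 st.py
```

```text
t 2.9 eef [598.8 166.6 152.1] rail xy [ -1.  134.9] rot [-3.14  -0.004  3.054] want yaw 3.052322653589793 F [ 1.  -0.4  0.7] open -0.0003732134805597706
```

Emit:
servo_tool:
  rows:
    - [0,[-1,0,20],[0,0,0]]
    - [0,[0,0,25],[0,0,0]]
    - [0,[0,0,20],[0,0,0]]
    - [0,[0,0,12],[0,0,0]]
    - [0,[0,0,6],[0,0,0]]
    - [0,[0,0,3],[0,0,0]]
    - [0,[0,0,0],[0,0,0]]
    - [0,[0,0,0],[0,0,0]]

```text
clock: 3.9
eef_pos: [601.6, 167.1, 68.5]
tcp_rot: [3.141, 0.001, 3.054]
contact_force: [-0.2, -0.8, 0.2]
opening: -0.004
```

```bash
python3 - <<'E'
from h import *
im=grab_frame("scene")
cv2.imwrite("pics/s1.png",cv2.convertScaleAbs(cv2.resize(im[120:260,220:450],None,fx=3.4,fy=3.4,interpolation=cv2.INTER_CUBIC),alpha=1.6))
import st
E
```

```text
t 3.95 eef [601.5 167.1  68.4] rail xy [  1.7 135.7] rot [3.141e+00 1.000e-03 3.054e+00] want yaw 3.052322653589793 F [ 0.6  0.1 -0.8] open 0.0010155124255962393
```

View pics/s1.png

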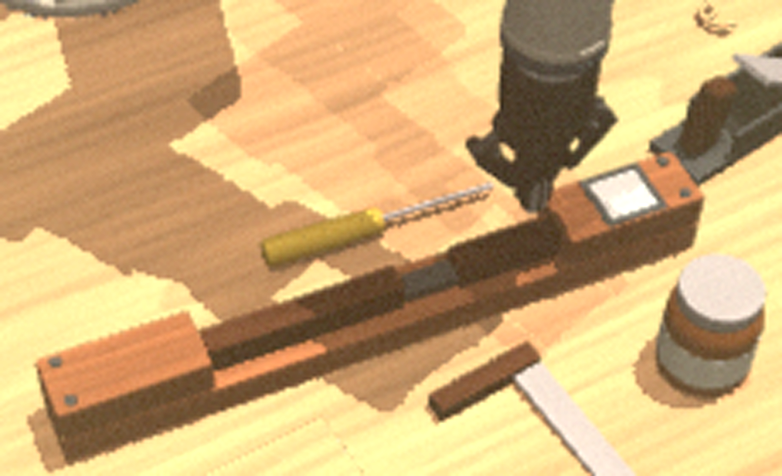

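The fingertip, at about (537,205) in the crop, is just above the strip beside the block. The catch shows at (430,280). Now I lower it slowly.

Emit:
servo_tool:
  rows:
    - [0,[1.5,0,3],[0,0,0]]
    - [0,[0,0,2],[0,0,0]]
    - [0,[0,0,1.5],[0,0,0]]
    - [0,[0,0,1],[0,0,0]]
    - [0,[0,0,1],[0,0,0]]
    - [0,[0,0,0],[0,0,0]]

```text
clock: 4.7
eef_pos: [599.7, 167.2, 59.3]
tcp_rot: [-3.142, -0.0, 3.054]
contact_force: [-0.4, 0.6, -1.0]
opening: 0.0
```

Emit:
servo_tool:
  rows:
    - [0,[0,0,1],[0,0,0]]
    - [0,[0,0,0],[0,0,0]]

```text
clock: 4.95
eef_pos: [599.7, 167.2, 58.3]
tcp_rot: [-3.142, -0.0, 3.054]
contact_force: [0.1, 0.1, -0.6]
opening: -0.003
```

Emit:
servo_tool:
  rows:
    - [0,[0,0,0.7],[0,0,0]]
    - [0,[0,0,0],[0,0,0]]

```text
clock: 5.2
eef_pos: [599.7, 167.2, 57.6]
tcp_rot: [-3.142, -0.0, 3.054]
contact_force: [-0.4, -0.3, -0.1]
opening: 0.001
```

Emit:
servo_tool:
  rows:
    - [0,[0,0,0.7],[0,0,0]]
    - [0,[0,0,0],[0,0,0]]

```text
clock: 5.45
eef_pos: [599.7, 167.2, 56.9]
tcp_rot: [-3.142, -0.0, 3.054]
contact_force: [0.0, 0.8, 0.2]
opening: 0.003
```

```bash
python3 - <<'E'
from h import *
im=grab_frame("scene")
cv2.imwrite("pics/s2.png",cv2.convertScaleAbs(cv2.resize(im[140:220,310:440],None,fx=6,fy=6,interpolation=cv2.INTER_CUBIC),alpha=2))
import st
print(w2p("scene",sense()["eef_pos"]), "crop", (w2p("scene",sense()["eef_pos"])-[310,140])*6)
E
```

```text
t 5.5 eef [599.7 167.2  57. ] rail xy [ -0.2 135.6] rot [-3.142 -0.     3.054] want yaw 3.052322653589793 F [ 0.3 -0.9  1. ] open -0.002559965247801253
[373.83553864 188.14976417] crop [383.01323185 288.89858502]
```

View pics/s2.png

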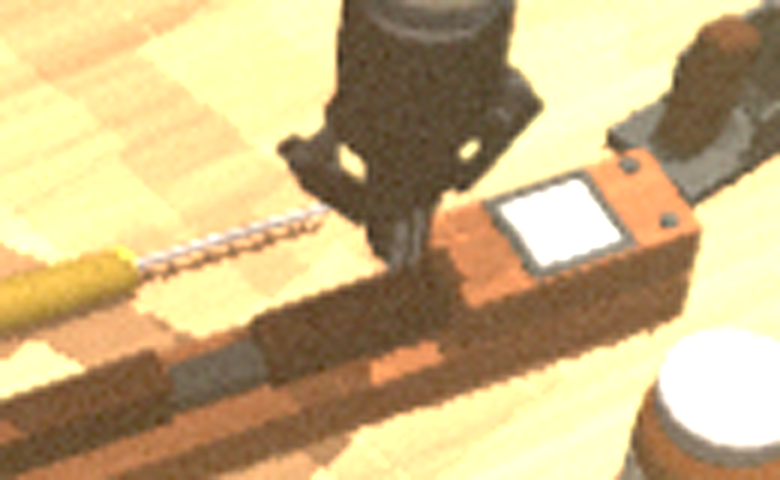

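The fingertip at (400,268) looks to be just above or on the strip. I'll keep descending in small steps and watch the force.

Emit:
servo_tool:
  rows:
    - [0,[0,0,0.8],[0,0,0]]
    - [0,[0,0,0],[0,0,0]]

```text
clock: 5.75
eef_pos: [599.7, 167.2, 56.1]
tcp_rot: [-3.142, -0.0, 3.054]
contact_force: [-0.6, -0.2, 0.7]
opening: -0.003
```

Emit:
servo_tool:
  rows:
    - [0,[0,0,0.8],[0,0,0]]
    - [0,[0,0,0],[0,0,0]]

```text
clock: 6.0
eef_pos: [599.7, 167.2, 55.3]
tcp_rot: [-3.142, -0.0, 3.054]
contact_force: [0.3, -0.3, 0.5]
opening: 0.004
```

Emit:
servo_tool:
  rows:
    - [0,[0,0,0.8],[0,0,0]]
    - [0,[0,0,0],[0,0,0]]

```text
clock: 6.25
eef_pos: [599.6, 167.2, 54.5]
tcp_rot: [-3.142, -0.0, 3.054]
contact_force: [0.2, 0.7, -0.4]
opening: -0.001
```

Emit:
servo_tool:
  rows:
    - [0,[0,0,0.8],[0,0,0]]
    - [0,[0,0,0],[0,0,0]]

```text
clock: 6.5
eef_pos: [599.7, 167.2, 53.7]
tcp_rot: [-3.142, -0.0, 3.054]
contact_force: [0.4, -0.9, -0.9]
opening: 0.003
```

Emit:
servo_tool:
  rows:
    - [0,[0,0,0.8],[0,0,0]]
    - [0,[0,0,0],[0,0,0]]

```text
clock: 6.75
eef_pos: [599.6, 167.2, 52.9]
tcp_rot: [-3.142, -0.0, 3.054]
contact_force: [-0.2, -0.2, 0.8]
opening: -0.001
```

Emit:
servo_tool:
  rows:
    - [0,[0,0,0.8],[0,0,0]]
    - [0,[0,0,0],[0,0,0]]

```text
clock: 7.0
eef_pos: [599.6, 167.2, 52.1]
tcp_rot: [-3.142, -0.0, 3.054]
contact_force: [0.2, 0.8, 0.3]
opening: -0.001
```

```bash
python3 - <<'E'
from h import *
a=-.08927;R=np.array([[np.cos(a),-np.sin(a)],[np.sin(a),np.cos(a)]])
P=lambda x,y,z:np.r_[R@[x,y]+[587.8,32.1],z]
pts=[P(x,y,60) for x in(-13,13) for y in(-160,14,64,160)]+[P(x,y,68) for x in(-30,30) for y in(160,290,-160,-290)]
out=[]
for c,(x0,y0,w,h) in {"scene":(310,130,130,90),"top":(185,165,130,90)}.items():
    im=cv2.convertScaleAbs(cv2.resize(grab_frame(c)[y0:y0+h,x0:x0+w],None,fx=6,fy=6,interpolation=cv2.INTER_CUBIC),alpha=2)
    for p in pts+[sense()["eef_pos"]]:
        u=((w2p(c,p)-[x0,y0]+.5)*6).astype(int);cv2.drawMarker(im,tuple(map(int,u)),(255,0,255) if p is not pts[-1] else (0,255,0),0,14,1)
    out.append(im[:,:])
cv2.imwrite("pics/s3.png",cv2.resize(np.vstack(out),None,fx=.55,fy=.55))
E
```

```text
(no output)
```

View pics/s3.png

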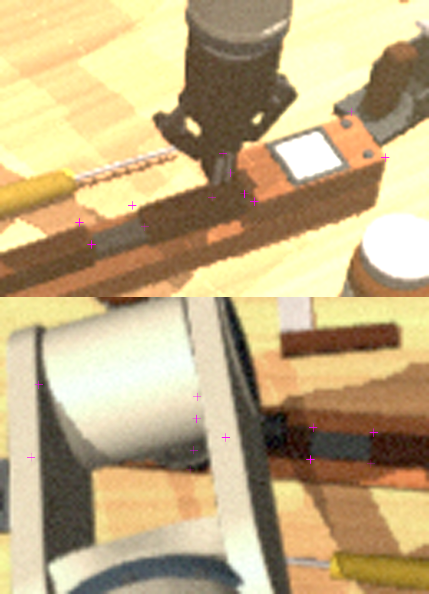

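```bash
python3 - <<'E'
from h import *
a=-.08927;R=np.array([[np.cos(a),-np.sin(a)],[np.sin(a),np.cos(a)]])
P=lambda x,y,z:np.r_[R@[x,y]+[587.8,32.1],z]
x0,y0,w,h,f=345,150,66,60,12
im=cv2.resize(grab_frame("scene")[y0:y0+h,x0:x0+w],None,fx=f,fy=f,interpolation=cv2.INTER_CUBIC)
im=(255*(np.clip(im/160.,0,1))**.5).astype(np.uint8)
im=im[:h*f,:w*f]
def ln(p,q,col):
    u,v=[tuple(map(int,(w2p("scene",t)-[x0,y0]+.5)*f)) for t in(p,q)];cv2.line(im,u,v,col,1)
for x in(-13,13): ln(P(x,64,60),P(x,160,60),(255,0,255))
ln(P(-30,160,68),P(30,160,68),(0,0,255));ln(P(-30,160,68),P(-30,290,68),(0,0,255));ln(P(30,160,68),P(30,290,68),(0,0,255))
e=sense()["eef_pos"]
for dx in(-11,11):
  for dy in(-14.5,14.5): 
    o=np.r_[R@[dx,dy],0];ln(e+o,e+o+[0,0,40],(0,255,0))
cv2.imwrite("pics/s4.png",cv2.resize(im,(780,709))[:600])
E
```

```text
(no output)
```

View pics/s4.png

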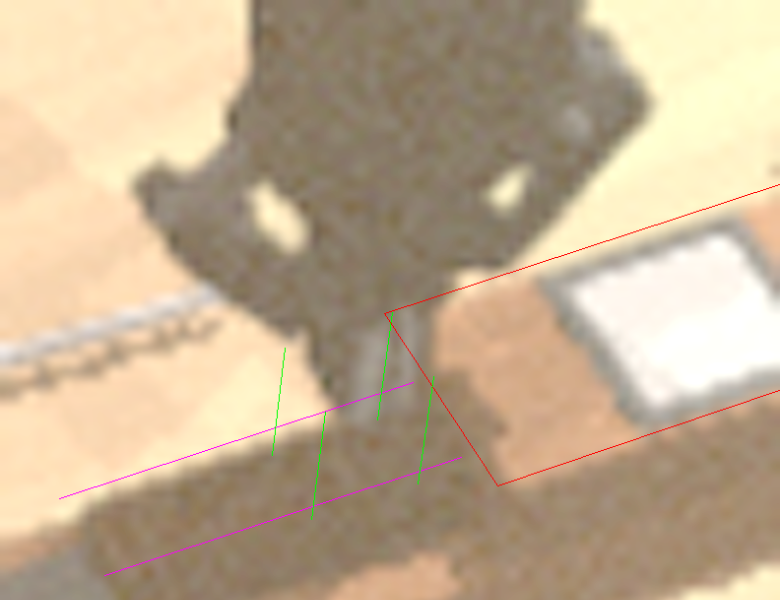

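The tip shows at about (380,422), roughly 4 px above where the reported TCP projects. It also moved about as expected for descent in free air. So the tip is still above the strip, and I continue down in small steps.

Emit:
servo_tool:
  rows:
    - [0,[0,0,0.8],[0,0,0]]
    - [0,[0,0,0.7],[0,0,0]]

```text
clock: 7.4
eef_pos: [599.7, 167.2, 50.6]
tcp_rot: [3.142, 0.0, 3.054]
contact_force: [0.3, 1.0, 0.3]
opening: -0.0
```

Emit:
servo_tool:
  rows:
    - [0,[0,0,0.8],[0,0,0]]
    - [0,[0,0,0.7],[0,0,0]]

```text
clock: 7.65
eef_pos: [599.7, 167.2, 49.1]
tcp_rot: [3.142, -0.0, 3.054]
contact_force: [-0.0, 0.4, -0.3]
opening: -0.001
```

Emit:
servo_tool:
  rows:
    - [0,[0,0,0.8],[0,0,0]]
    - [0,[0,0,0.7],[0,0,0]]

```text
clock: 7.9
eef_pos: [599.7, 167.2, 47.6]
tcp_rot: [-3.142, -0.0, 3.054]
contact_force: [0.3, -0.3, -0.8]
opening: -0.002
```

Emit:
servo_tool:
  rows:
    - [0,[0,0,0.8],[0,0,0]]
    - [0,[0,0,0.7],[0,0,0]]

```text
clock: 8.15
eef_pos: [599.7, 167.2, 46.1]
tcp_rot: [3.142, -0.0, 3.054]
contact_force: [-0.0, 0.5, 0.3]
opening: -0.002
```

Emit:
servo_tool:
  rows:
    - [0,[0,0,0.8],[0,0,0]]
    - [0,[0,0,0.7],[0,0,0]]

```text
clock: 8.4
eef_pos: [599.7, 167.2, 44.6]
tcp_rot: [3.142, 0.0, 3.054]
contact_force: [-0.2, -0.4, 0.7]
opening: 0.004
```

```bash
cat > ov.py <<'E'
from h import *
import sys
a=-.08927;R=np.array([[np.cos(a),-np.sin(a)],[np.sin(a),np.cos(a)]])
P=lambda x,y,z:np.r_[R@[x,y]+[587.8,32.1],z]
x0,y0,w,h,f=345,150,66,50,11
im=cv2.resize(grab_frame("scene")[y0:y0+h,x0:x0+w],None,fx=f,fy=f,interpolation=cv2.INTER_CUBIC)
im=(255*(np.clip(im/70.,0,1))**.6).astype(np.uint8)
def ln(p,q,col):
    u,v=[tuple(map(int,(w2p("scene",t)-[x0,y0]+.5)*f)) for t in(p,q)];cv2.line(im,u,v,col,1)
for x in(-13,13): ln(P(x,64,60),P(x,160,60),(255,0,255))
e=sense()["eef_pos"]; ln(e,e+[0,0,40],(0,255,0))
cv2.imwrite(sys.argv[1],im)
E
python3 ov.py pics/s5.png; python3 st.py
```

```text
t 8.45 eef [599.7 167.2  44.6] rail xy [ -0.2 135.6] rot [-3.142 -0.     3.054] want yaw 3.052322653589793 F [-0.7 -0.3  0.4] open 4.953786087021255e-05
```

View pics/s5.png

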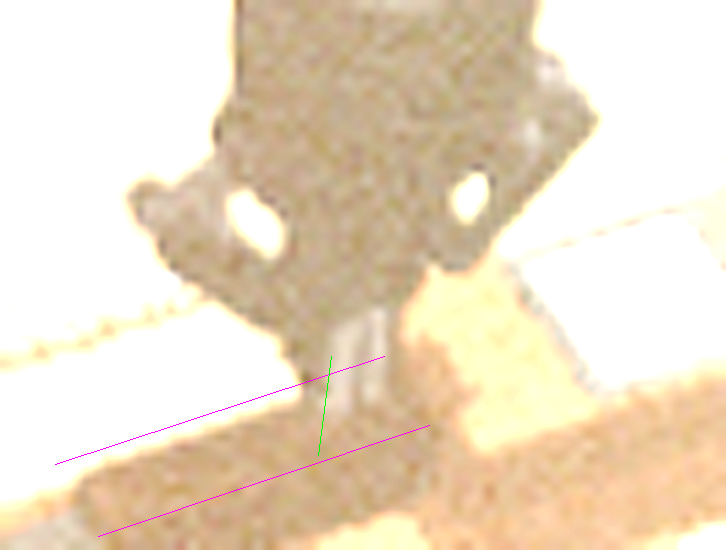

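The pad tips, at about (345,412) in the crop, are now nearly on the strip's centreline, so contact should be close.

Emit:
servo_tool:
  rows:
    - [0,[0,0,0.5],[0,0,0]]
    - [0,[0,0,0.5],[0,0,0]]

```text
clock: 8.7
eef_pos: [599.7, 167.2, 43.7]
tcp_rot: [3.142, 0.0, 3.054]
contact_force: [-0.1, 0.3, -0.5]
opening: 0.003
```

Emit:
servo_tool:
  rows:
    - [0,[0,0,0.5],[0,0,0]]
    - [0,[0,0,0.5],[0,0,0]]

```text
clock: 8.95
eef_pos: [599.7, 167.2, 42.7]
tcp_rot: [-3.142, 0.0, 3.054]
contact_force: [0.2, 1.1, -0.1]
opening: 0.002
```

Emit:
servo_tool:
  rows:
    - [0,[0,0,0.5],[0,0,0]]
    - [0,[0,0,0.5],[0,0,0]]

```text
clock: 9.2
eef_pos: [599.7, 167.2, 41.6]
tcp_rot: [-3.142, -0.0, 3.054]
contact_force: [-0.3, 0.0, -0.0]
opening: 0.0
```

Emit:
servo_tool:
  rows:
    - [0,[0,0,0.5],[0,0,0]]
    - [0,[0,0,0.5],[0,0,0]]

```text
clock: 9.45
eef_pos: [599.7, 167.2, 40.6]
tcp_rot: [-3.142, -0.0, 3.054]
contact_force: [-0.4, 0.3, -0.7]
opening: 0.001
```

Emit:
servo_tool:
  rows:
    - [0,[0,0,0.5],[0,0,0]]
    - [0,[0,0,0.5],[0,0,0]]

```text
clock: 9.7
eef_pos: [599.7, 167.2, 39.7]
tcp_rot: [-3.142, 0.0, 3.054]
contact_force: [-0.1, -1.0, 0.8]
opening: 0.004
```

Emit:
servo_tool:
  rows:
    - [0,[0,0,0.5],[0,0,0]]
    - [0,[0,0,0.5],[0,0,0]]

```text
clock: 9.95
eef_pos: [599.7, 167.2, 38.7]
tcp_rot: [3.142, -0.0, 3.054]
contact_force: [-0.3, -0.1, 0.4]
opening: 0.005
```

Emit:
servo_tool:
  rows:
    - [0,[0,0,0.5],[0,0,0]]
    - [0,[0,0,0.5],[0,0,0]]

```text
clock: 10.2
eef_pos: [599.7, 167.2, 37.7]
tcp_rot: [-3.142, 0.0, 3.054]
contact_force: [0.6, -0.5, 0.0]
opening: -0.001
```

```bash
python3 ov.py pics/s6.png; python3 -c "
from h import *
print(sense()['joint_efforts'].round(1),sense()['qpos'].round(3))"
```

```text
[  0.  -65.8 -26.5  -0.    0.   -0. ] [ 0.269  0.542  1.758  0.     0.841 -1.214]
```

View pics/s6.png

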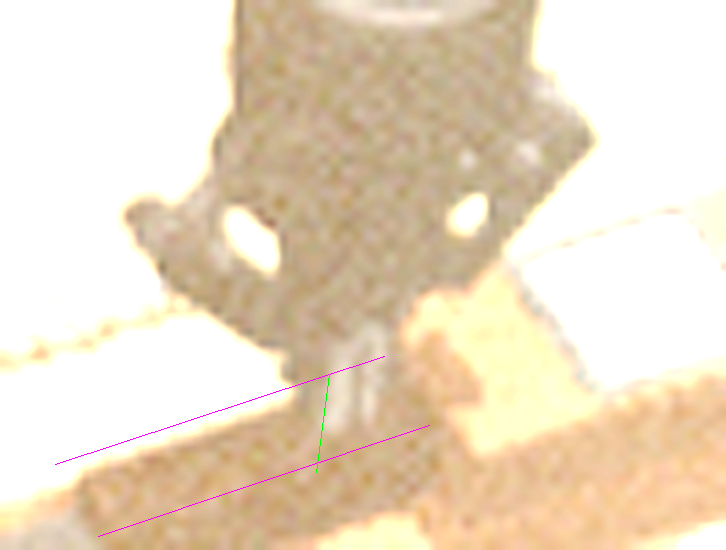

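No contact yet, and the tip still shows unoccluded in front of the strip. I continue down with force checks.

Emit:
servo_tool:
  rows:
    - [0,[0,0,0.8],[0,0,0]]
    - [0,[0,0,0.7],[0,0,0]]

```text
clock: 10.5
eef_pos: [599.7, 167.2, 36.2]
tcp_rot: [-3.142, -0.0, 3.054]
contact_force: [-0.3, -0.9, -0.3]
opening: 0.002
```

Emit:
servo_tool:
  rows:
    - [0,[0,0,0.8],[0,0,0]]
    - [0,[0,0,0.7],[0,0,0]]

```text
clock: 10.75
eef_pos: [599.7, 167.2, 34.6]
tcp_rot: [-3.142, -0.0, 3.054]
contact_force: [0.6, -0.3, -0.2]
opening: -0.002
```

Emit:
servo_tool:
  rows:
    - [0,[0,0,0.8],[0,0,0]]
    - [0,[0,0,0.7],[0,0,0]]

```text
clock: 11.0
eef_pos: [599.7, 167.2, 33.1]
tcp_rot: [3.142, -0.0, 3.054]
contact_force: [0.6, -0.1, 0.6]
opening: -0.001
```

```bash
python3 - <<'E'
from h import *
e=np.array([248.4,573.5,203.9]);ty=np.array([.398,.917,0])
for c in("top","scene"):
    for dz in(0,30):
        print(c,dz,[w2p(c,e+s*50*ty+[0,0,dz]).round(1).tolist() for s in(-1,0,1)])
a=cv2.imread("pics/top0.png")[335:400,0:110];b=cv2.imread("pics/scene0.png")[0:60,380:490]
im=np.hstack([cv2.resize(a[:60],None,fx=3.6,fy=3.6,interpolation=2),cv2.resize(b,None,fx=3.6,fy=3.6,interpolation=2)])
im=(255*(np.clip(im/200.,0,1))**.5).astype(np.uint8)
for i,(c,x0,y0) in enumerate((("top",0,335),("scene",380,0))):
    for s in(-1,0,1):
        u=(w2p(c,e+s*50*ty)-[x0,y0]+.5)*3.6+[i*396,0];cv2.drawMarker(im,tuple(map(int,u)),(255,0,255),0,12,1)
cv2.imwrite("pics/s7.png",im)
E
```

```text
top 0 [[88.3, 362.0], [69.0, 353.4], [49.7, 344.8]]
top 30 [[81.7, 365.1], [61.9, 356.3], [42.1, 347.5]]
scene 0 [[411.6, 42.8], [426.6, 42.1], [441.6, 41.5]]
scene 30 [[412.9, 34.7], [428.2, 34.0], [443.4, 33.4]]
```

View pics/s7.png

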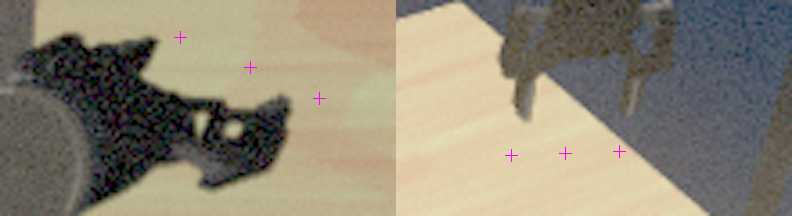

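The start pictures settle it. In both views the real fingertips sit well above the reported TCP: about 38 mm with the gripper open, so about 25 mm shut. The lateral agreement is good to about 3 mm. Contact should come at a reported z of about 35 or a little lower.

Emit:
servo_tool:
  rows:
    - [0,[0,0,0.6],[0,0,0]]
    - [0,[0,0,0.4],[0,0,0]]

```text
clock: 11.25
eef_pos: [599.7, 167.2, 32.7]
tcp_rot: [-3.142, -0.0, 3.054]
contact_force: [-2.8, -0.7, 8.7]
opening: -0.001
```

Emit:
servo_tool:
  rows:
    - [0,[0,0,0.6],[0,0,0]]
    - [0,[0,0,0.4],[0,0,0]]

```text
clock: 11.5
eef_pos: [599.7, 167.2, 32.6]
tcp_rot: [3.142, 0.0, 3.054]
contact_force: [-5.4, -2.1, 18.1]
opening: -0.002
```

Emit:
servo_tool:
  rows:
    - [0,[0,0,0.6],[0,0,0]]
    - [0,[0,0,0.4],[0,0,0]]

```text
clock: 11.75
eef_pos: [599.8, 167.2, 32.6]
tcp_rot: [3.142, 0.0, 3.054]
contact_force: [-9.5, -1.8, 28.1]
opening: 0.0
```

Emit:
servo_tool:
  rows:
    - [0,[0,0,0.6],[0,0,0]]
    - [0,[0,0,0.4],[0,0,0]]

```text
clock: 12.0
eef_pos: [599.8, 167.2, 32.5]
tcp_rot: [3.141, 0.0, 3.054]
contact_force: [-11.5, -3.7, 37.1]
opening: -0.002
```

Contact came at a reported z of 32.7, so the offset is about 27 mm, with a stiffness of about 10 N/mm. I ease off to about 7 N and slide towards the notch.

Emit:
servo_tool:
  rows:
    - [0,[0,0,-2.9],[0,0,0]]
    - [0,[0,0,0],[0,0,0]]

```text
clock: 12.25
eef_pos: [600.2, 167.3, 32.7]
tcp_rot: [3.141, 0.001, 3.054]
contact_force: [-3.0, -1.4, 10.6]
opening: -0.003
```

Emit:
servo_tool:
  rows:
    - [0,[0,-6,0],[0,0,0]]
    - [0,[0,-6,0],[0,0,0]]
    - [0,[0,-6,0],[0,0,0]]
    - [0,[0,-6,0],[0,0,0]]
    - [0,[0,-6,0],[0,0,0]]
    - [0,[0,-6,0],[0,0,0]]

```text
clock: 13.0
eef_pos: [597.9, 132.2, 32.7]
tcp_rot: [3.14, 0.002, 3.054]
contact_force: [1.3, 4.4, 6.7]
opening: 0.0
```

Emit:
servo_tool:
  rows:
    - [0,[0,-4,0],[0,0,0]]
    - [0,[0,-4,0],[0,0,0]]

```text
clock: 13.25
eef_pos: [597.2, 124.3, 32.7]
tcp_rot: [3.14, 0.002, 3.054]
contact_force: [0.4, 4.1, 5.8]
opening: 0.001
```

Emit:
servo_tool:
  rows:
    - [0,[0,-5,0],[0,0,0]]
    - [0,[0,-5,0],[0,0,0]]
    - [0,[0,-5,0],[0,0,0]]
    - [0,[0,-5,0],[0,0,0]]

```text
clock: 13.75
eef_pos: [595.4, 104.3, 32.7]
tcp_rot: [3.14, 0.002, 3.054]
contact_force: [0.8, 5.6, 7.2]
opening: 0.001
```

Emit:
servo_tool:
  rows:
    - [0,[0,-5,0],[0,0,0]]
    - [0,[0,-5,0],[0,0,0]]
    - [0,[0,-5,0],[0,0,0]]
    - [0,[0,-5,0],[0,0,0]]

```text
clock: 14.25
eef_pos: [591.9, 83.2, 31.6]
tcp_rot: [-3.141, -0.001, 3.054]
contact_force: [-0.6, -0.5, -0.5]
opening: -0.003
```

Emit:
servo_tool:
  rows:
    - [0,[0,-5,0],[0,0,0]]
    - [0,[0,-5,0],[0,0,0]]
    - [0,[0,-3,0],[0,0,0]]
    - [0,[0,0,0],[0,0,0]]

```text
clock: 14.75
eef_pos: [591.2, 70.3, 32.1]
tcp_rot: [-3.142, -0.0, 3.054]
contact_force: [0.3, -0.4, 0.4]
opening: -0.0
```

```bash
python3 st.py
```

```text
t 14.75 eef [591.2  70.3  32.1] rail xy [-0.  38.4] rot [-3.142 -0.     3.054] want yaw 3.052322653589793 F [ 0.3 -0.4  0.4] open -0.0001193926046248864
```

It has dropped in: no contact at y=38.4. Now I press down. The catch top should be at about 18.7 and fully down at about 10.7, in reported z.

Emit:
servo_tool:
  rows:
    - [0,[0,0,5],[0,0,0]]
    - [0,[0,0,4],[0,0,0]]
    - [0,[0,0,2],[0,0,0]]
    - [0,[0,0,0],[0,0,0]]

```text
clock: 15.25
eef_pos: [591.0, 70.6, 20.8]
tcp_rot: [-3.141, -0.001, 3.054]
contact_force: [0.1, 0.6, -0.5]
opening: -0.003
```

Emit:
servo_tool:
  rows:
    - [0,[0,0,1],[0,0,0]]
    - [0,[0,0,1],[0,0,0]]
    - [0,[0,0,1],[0,0,0]]
    - [0,[0,0,1],[0,0,0]]

```text
clock: 15.75
eef_pos: [591.3, 70.6, 17.6]
tcp_rot: [3.142, 0.0, 3.054]
contact_force: [-2.9, -0.7, 6.8]
opening: 0.001
```

Emit:
servo_tool:
  rows:
    - [0,[0,0,1],[0,0,0]]
    - [0,[0,0,1],[0,0,0]]
    - [0,[0,0,0],[0,0,0]]

```text
clock: 16.12
eef_pos: [591.4, 70.6, 15.6]
tcp_rot: [3.142, 0.0, 3.054]
contact_force: [-1.1, 0.4, 5.9]
opening: -0.003
```

Emit:
servo_tool:
  rows:
    - [0,[0,0,1],[0,0,0]]
    - [0,[0,0,1],[0,0,0]]
    - [0,[0,0,1],[0,0,0]]
    - [0,[0,0,1],[0,0,0]]
    - [0,[0,0,0],[0,0,0]]

```text
clock: 16.75
eef_pos: [591.4, 70.6, 11.6]
tcp_rot: [3.141, 0.0, 3.054]
contact_force: [-0.9, -0.3, 5.0]
opening: 0.001
```

Emit:
servo_tool:
  rows:
    - [0,[0,0,1],[0,0,0]]
    - [0,[0,0,0],[0,0,0]]

```text
clock: 17.0
eef_pos: [591.4, 70.6, 10.7]
tcp_rot: [3.142, 0.0, 3.054]
contact_force: [-1.3, 0.3, 5.7]
opening: -0.001
```

Emit:
servo_tool:
  rows:
    - [0,[0,0,1],[0,0,0]]
    - [0,[0,0,0],[0,0,0]]

```text
clock: 17.25
eef_pos: [591.4, 70.6, 10.5]
tcp_rot: [3.141, 0.0, 3.054]
contact_force: [-5.8, 0.3, 14.9]
opening: -0.002
```

The hard stop is at a reported z of 10.5, so the catch travelled about 8 mm. Now I withdraw straight up and clear of the rail, then look.

Emit:
servo_tool:
  rows:
    - [0,[0,0,-4],[0,0,0]]
    - [0,[0,0,-10],[0,0,0]]
    - [0,[0,0,-20],[0,0,0]]
    - [0,[0,0,-30],[0,0,0]]
    - [0,[0,0,-40],[0,0,0]]
    - [0,[0,0,-40],[0,0,0]]
    - [0,[40,0,-30],[0,0,0]]
    - [0,[40,0,0],[0,0,0]]

```text
clock: 18.25
eef_pos: [512.6, 77.8, 186.8]
tcp_rot: [3.14, 0.006, 3.054]
contact_force: [-0.9, 0.2, -0.4]
opening: 0.001
```

Emit:
servo_tool:
  rows:
    - [0,[40,0,0],[0,0,0]]
    - [0,[40,0,0],[0,0,0]]
    - [0,[0,0,0],[0,0,0]]
    - [0,[0,0,0],[0,0,0]]

```text
clock: 18.75
eef_pos: [433.0, 84.7, 184.2]
tcp_rot: [3.141, 0.002, 3.054]
contact_force: [0.9, -0.2, -0.0]
opening: -0.001
```

```bash
python3 - <<'E'
from h import *
im=grab_frame("scene");print(sense()["eef_pos"],sense()["contact_force"])
cv2.imwrite("pics/end.png",cv2.convertScaleAbs(cv2.resize(im[120:260,220:450],None,fx=3.4,fy=3.4,interpolation=cv2.INTER_CUBIC),alpha=1.6))
a=cv2.imread("pics/scene0.png");d=cv2.absdiff(a,im).max(2)
for c in("scene","top"):
    grab_frame(c)
    for t in("stop_top",)+(("chisel","square","offcut","glue","tin","plane","mallet") if c=="scene" else ()):
        print(c,t,[(round(b["conf"],2),c2w(c,b["centre"]).round(0).tolist()) for b in boxes_of(c,t)[:1]])
E
```

```text
[433.20325383  84.69660863 183.98612274] [ 0.49278633 -0.67764228  0.34667244]
scene stop_top [(0.59, [614.0, 257.0, 86.0])]
scene chisel [(0.79, [503.0, 40.0, 21.0])]
scene square [(0.6, [719.0, 112.0, 8.0])]
scene offcut [(0.88, [714.0, -122.0, 30.0])]
scene glue [(0.74, [770.0, -278.0, 104.0])]
scene tin [(0.85, [767.0, 241.0, 83.0])]
scene plane [(0.81, [551.0, 459.0, 32.0])]
scene mallet [(0.7, [562.0, -500.0, 21.0])]
top stop_top [(0.76, [611.0, 255.0, 87.0])]
```

View pics/end.png

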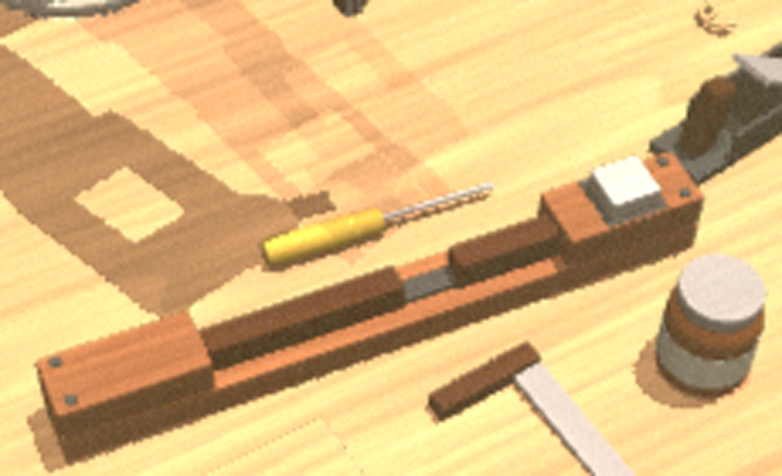

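The stop now stands proud at (625,185) in the crop, with its top at about 87 mm compared with 69.5 mm before. The catch is down, and the chisel, square and jar are where they were.

```bash
python3 -c "
from rig import *
print(sign_off())"
```

```text
the job is handed in; nothing more can be done
None
```

The planing stop is up and stayed up after the hand was withdrawn, and the job is handed in.

- **What I did:** The shut fingertip touched the strip beside the +y end block at y≈135 mm. It slid inward at about 6–10 N and dropped into the notch; I stopped it at the centre, y≈38 mm. It then pressed the catch at about 6 N until it met the hard stop, roughly 8 mm down. I withdrew the hand upward and back, at about 19 s on the clock.
- **Last checks:** Both cameras put the top of the stop at 86–87 mm, against 69.5 mm when down, so it rose about 17–18 mm. The contact force is back to noise level.
- **Bystanders:** The chisel, square and jar look unmoved in the final picture. The plane, mallet, bottle and offcut were only located by the network. I had no start positions from the same camera to compare, and for the mallet none at all. The robot never went near any of these four.
- **What disagreed:** The real fingertip sits about 27 mm behind the reported TCP. First contact came at a reported z of 32.7 mm rather than 60 mm, and the start pictures show the same gap. I therefore relied on force for contact. The first contact reached about 37 N at the fingertip before I eased off.

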